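# Change the feed of the leather splitter through its H-gate

## Robot

A 6-joint arm with a two-finger parallel gripper is mounted at the origin on the work surface. World frame = base frame: x ahead of the robot, y to its left, z up, the work surface at z = 0. Lengths are in mm, angles in degrees, forces in N, time in s.
With the tool pointing down it reaches from about 300 to 850 mm from the base axis. Payload 4.2 kg.
Tool frame: the origin (TCP) lies midway between the tips of the shut fingers; the grasp point (between the pads) lies 19 mm behind it (env.tcp_to_grasp is the distance from the TCP to the grasp point, in mm); z points along the fingers, x is the direction in which the jaws open and shut, and the axes are right-handed (so a half turn about z gives the same grasp; the last joint's range is limited). The gripper opens to 91 mm and grips with 3 to 60 N. Pads are 32 mm wide; open, the fingers measure 118 mm over their backs; the gripper's body (76 mm by 178 mm) begins 60 mm behind the grasp point.
Start: joints at [-1.146, 18.312, 89.639, -0, 72.044, -1.146], TCP at [575.016, 0, 213.976] pointing down, gripper open.
Joint ranges: [-177.97, 177.97], [-48.28, 115.42], [12.27, 149.76], [-77.06, 257.06], [2.81, 150.46], [-146.56, 146.56]. Speed limits (degrees/s): [147.25, 147.25, 180, 180, 180, 180].

## Interface

Orientations are given as [roll, pitch, yaw] about the fixed x, y, z axes, in that order (R = Rz(yaw) Ry(pitch) Rx(roll)).
In Python, from workcell import env gives the robot as it stands.
- The arm moves only by the tool drive_tool, never from a script. Its argument "motion" is a list of rows, each a list of 2 entries, a list of its own where there are three numbers: the shift along the world's x, y, z in m, then the turn, a rotation vector about the world's x, y, z in rad. In form: [[[dx, dy, dz], [wx, wy, wz]], ...]. A call has exactly 10 rows; each row shifts and turns the commanded pose from where the row before left it; what a row does not reach is not made up. A row lasts 1/12 s, in which the tool goes at most 41.7 mm and 7.16 degrees, less where a joint would pass 70% of its speed; a pose out of reach is approached as far as the arm can. A call is refused whole if a number of a shift passes 0.0417 or a number of a turn 0.125, either way. A call with a gripper value outside its range is refused whole. "claw" is the opening, from 0 (shut) to 1 (fully open), set as the call begins (left out, the last holds). The fingers move at their own pace and stop on an object; "force" is the grip in N (left out, the last holds). Time passes only in rows, so rows that do not move let the fingers close, or fill a call up. It gives the time, the measured TCP pose, the force and the opening at its end, in the units of the state.
- env.state(): the state, without advancing time (a new reading comes with each control period).
- env.grab_frame(name): name is "scene" or "side" or "wrist"; returns the picture (420x560x3 uint8, red, green, blue); there is no depth.
- env.camera_params(name): a dict with "fov_y" (degrees; the focal length in pixels is half the picture's height over the tangent of half this angle, whatever the lens; pixels are square), "cx", "cy" (the principal point, pixels), "k1" (the pictures are not rectified: a ray, as slopes to the right and down, at radius r is drawn at 1 + k1 r^2 times it, then the intrinsics apply), "pose" (4x4, takes a point from camera to world coordinates). Camera axes: x right, y down, z forward; pixel columns grow to the right and rows downward; lengths in mm; the calibration is good to about 2 mm. A picture is of the moment at which its call begins: read the wrist's pose just before it. camera_params takes no time and is no camera call; for the wrist camera it gives the pose at the moment of the call.
- env.job_done(): hands the job in, once; it reports no verdict.
The state is a dict: "time_s": time; "qpos": joint angles; "qvel": joint speeds; "effort": joint torques, N m; "ee_pos": TCP position; "ee_rot": TCP orientation; "force": force on the tool from outside, world axes, zero at the start; "torque": the same for the moment, N m; "gripper_width": finger opening in mm.
Only numpy, scipy, OpenCV 4.12 (cv2) and the standard library are available. Lean on these libraries where they do the work, as an engineer would, in place of code of your own. Each camera call takes 0.05 s, during which the arm holds its last target.

## Task

The leather splitter's feed lever stands in the two-pip slot of its H-shaped gate. With closed fingers, push its knob out of that slot to the cross slot, across, and fully home into the slot marked with a single pip, without running it into either of the other two slots. Only push it: grip and lift nothing, and leave the loose things on the bench where they stand.

Things in the scene. Friction and masses are not known exactly. Their poses are not given: they have to be found in the camera images.
- splitter: Leather splitting machine, green castings, bolted to the bench, turned at most 0.35 rad. Origin on the bench under the gate's centre; x to the machine's rear (away from the robot when unturned), y to its left, z up; gate and lever follow these axes. Gearbox 200 x 170, 128 mm high, lever on top; the roller head, up to 243 mm high, lies at y = +104 to +370 mm.
- gate (a point): Centre (neutral) of the H-gate on the top face of its steel plate (140 x 116 mm), 156 mm above the bench; axes as the machine's. Two fore-and-aft slots at y = +20 (left) and -20 mm (right), 15 wide, 75 long (x -37 to +37); an 18 mm wide cross slot joins them at x = 0. The stem, 10 mm thick, crosses only with joint shift within 0.04 of zero. Tongue corners rounded 6 mm.
- shift (a joint): Fore-and-aft angle of the lever, rad: 0 in the cross slot, positive leaning to the machine's rear (+x), negative to its front. The slot ends stop it at about +0.30 and -0.30. Starts in the right rear slot, at 0.20 to 0.285. Friction holds it where it is left; about 6 N at the knob moves it.
- select (a joint): Sideways angle of the lever, rad, positive leaning to the machine's left (+y): about -0.20 in the right-hand slots, +0.20 in the left-hand ones, with 0.025 of play. Same friction, about 6 N at the knob.
- lever: The lever: plain black ball knob, 40 mm across, on a 10 mm steel stem. Origin at the ball's centre, which swings on a 185 mm radius about a pivot 52 mm above the bench under the gate's centre: 237 mm above the bench when upright, about 226 mm at a slot's end. It travels about 55 mm each way fore and aft and 37 mm each way sideways. Its axes tilt with the lever.
- tag_one: Index tag of the wanted slot: black plate 18 x 34 x 2 mm lying on the gate plate just past a slot's end, with ONE white 7 mm pip. Origin at the centre of its underside, 48 mm in front of (x -48) or behind (x +48) the gate's centre, at y = +20: always a left-hand slot, front or rear differing from start to start.
- tag_four: The same tag with a row of FOUR white pips, at the other end of the left-hand slot: a wrong slot. The right-hand slots have fixed tags like it: two pips at the rear, where the lever starts, three pips at the front.
- maul: Bystander: maul standing on its white plastic head (66 mm across), wooden handle up, 208 mm tall. Origin at the centre of its underside, which rests on the fixed white cutting slab (400 x 260 x 30 mm) right of the machine.
- oil_jar: Bystander: amber glass oil jar with steel lid, 68 mm across, 85 mm tall, standing on the bench close to the right-hand side of the gearbox. Origin at the centre of its underside.
- die: Bystander: steel ring cutting die, 72 mm across, 32 mm high, on the slab. Origin at the centre of its underside.

How it is judged (in metres and radians):
On the way, in this order (a step that is already met when the one before it is completed fails the run):
1. the lever has been pushed out of the two-pip slot to the cross slot (value of joint shift between -0.15 and 0.08 rad and value of joint select below -0.06 rad), for 0.02 s.
2. the lever has been pushed across to the left-hand side (value of joint shift between -0.15 and 0.15 rad and value of joint select above 0.1 rad), for 0.02 s.
At the end, for the whole second after the job is handed in: The lever rests fully home in the left-hand slot whose tag has one pip: leaning more than 0.245 rad of about 0.30 towards that tag (knob within about 10 mm of its end), and at rest (((x of tag_one in the frame of gate below 0 m and value of joint shift below -0.245 rad) or (x of tag_one in the frame of gate above 0 m and value of joint shift above 0.245 rad)) and value of joint select above 0.13 rad and velocity of joint shift between -0.05 and 0.05 rad/s and velocity of joint select between -0.05 and 0.05 rad/s); the robot touches nothing.
It fails at once if the lever was taken between the fingers instead of being pushed with their outside (contact force between the fingers and lever above 1 N and z of the grasp point in the frame of lever below 0.03 m and x of the grasp point in the frame of lever between -0.012 and 0.012 m and y of the grasp point in the frame of lever between -0.012 and 0.012 m).
It fails at once if the lever was run into the three-pip slot (right front), past half its depth (value of joint shift below -0.15 rad and value of joint select below -0.1 rad).
It fails at once if the lever was run into the four-pip slot, past half its depth (value of joint select above 0.1 rad and ((x of tag_one in the frame of gate below 0 m and value of joint shift above 0.15 rad) or (x of tag_one in the frame of gate above 0 m and value of joint shift below -0.15 rad))).
It fails at once if a loose thing (maul, oil jar or die) was lifted, knocked over or shifted by more than 25 mm (distance of any of maul, oil_jar, die from where it was at the start of the episode above 0.025 m).
It also fails if it takes over 61 s, if anything falls off the work surface, if the arm or the gripper's body presses on something with over 40 N, if the wrist force passes 120 N, or if a joint passes its speed limit or range.

## Working session

There is one attempt and no reset: what is moved stays moved. The work goes in short steps, Python scripts to look and compute and a tool call to move; the robot and the scene stay as the last step left them, time stands still between calls to the robot, and variables do not carry over. Pictures are saved under pics/ and viewed, and the job is handed in when it is done.

Besides the shell and the picture viewer there is one more tool, called after "Call:" in YAML: its name, and indented under it one key for each argument. drive_tool: Moves the arm, as the interface text tells. Its arguments: {"type":"object","properties":{"motion":{"type":"array","items":{"type":"array"}},"claw":{"type":"number"},"force":{"type":"number"}},"required":["motion"]}

```bash
mkdir -p pics; ls; cat > h.py <<'E'
import numpy as np,cv2
from workcell import env
def P(n):
    p=env.camera_params(n);f=210/np.tan(np.radians(p['fov_y']/2));return p,f
def proj(n,X):
    p,f=P(n);T=np.linalg.inv(np.array(p['pose']));c=T[:3,:3]@np.array(X,float)+T[:3,3]
    s=c[:2]/c[2];s=s*(1+p['k1']*(s@s));return np.array([p['cx']+f*s[0],p['cy']+f*s[1]])
def atz(n,uv,z):
    p,f=P(n);d=np.array([(uv[0]-p['cx'])/f,(uv[1]-p['cy'])/f]);s=d.copy()
    for _ in range(30): s=d/(1+p['k1']*(s@s))
    T=np.array(p['pose']);r=T[:3,:3]@np.array([s[0],s[1],1]);o=T[:3,3];return o+r*(z-o[2])/r[2]
E
python3 - <<'E'
from h import *
for n in ['scene','side','wrist']:
    cv2.imwrite(f'pics/{n}0.png',env.grab_frame(n)[:,:,::-1])
    p,f=P(n);print(n,f,p['cx'],p['cy'],p['k1'],np.round(p['pose'],3).tolist())
s=env.state();print(s)
E
```

```text
pics
scene 406.33707944027117 286.0732009838351 209.4808420493362 -0.05991926980268976 [[-0.517, 0.703, -0.488, 879.672], [0.856, 0.415, -0.309, 62.034], [-0.014, -0.577, -0.817, 760.478], [0.0, 0.0, 0.0, 1.0]]
side 428.67976496610186 275.3423005956822 210.56883686778818 -0.0879450043051915 [[-0.372, 0.702, -0.608, 1021.124], [0.928, 0.282, -0.243, 37.478], [0.001, -0.654, -0.756, 789.276], [0.0, 0.0, 0.0, 1.0]]
wrist 292.0068787525331 278.63830949805674 208.59837963530475 -0.02607721830930705 [[1.0, 0.0, -0.002, 575.665], [-0.0, -0.967, -0.256, 72.311], [-0.002, 0.256, -0.967, 383.905], [0.0, 0.0, 0.0, 1.0]]
{'time_s': 0.15, 'qpos': array([-1.14245631e+00,  1.83428885e+01,  8.96903499e+01, -3.97592476e-04,
        7.20453386e+01, -1.14476506e+00]), 'qvel': array([-0.03747226, -0.13029829, -0.19673804,  0.04501813, -0.01674388,
       -0.08023227]), 'effort': array([-5.72294630e-04, -4.12774551e+01, -2.32154489e+01,  7.26667210e-02,
        4.33494255e-02, -9.00343002e-05]), 'ee_pos': array([5.74610592e+02, 4.10322837e-02, 2.13316823e+02]), 'ee_rot': array([-1.79998808e+02,  7.85688473e-02,  2.43239405e-03]), 'force': array([0.27715073, 0.47388609, 0.96587468]), 'torque': array([-0.01612273,  0.04983614,  0.04454472]), 'gripper_width': 91.2367885136761}
```

View pics/scene0.png

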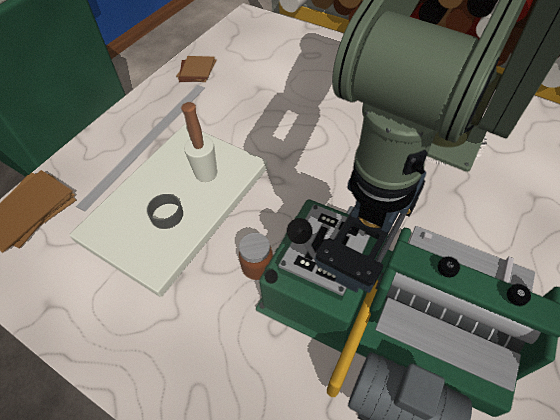

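View pics/side0.png

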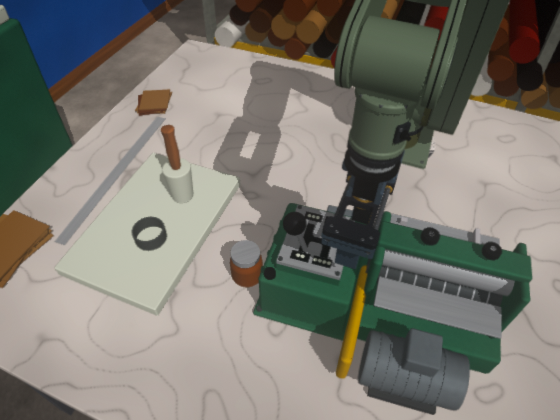

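View pics/wrist0.png

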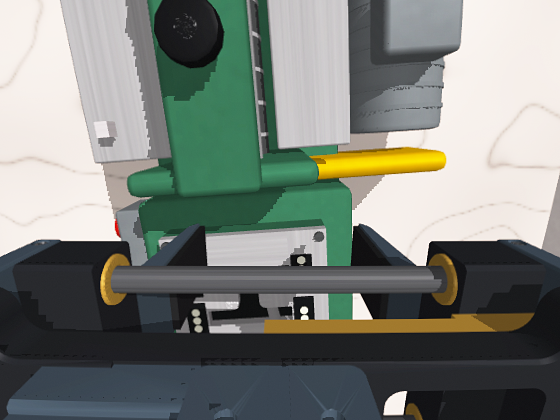

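```bash
python3 - <<'E'
import cv2,numpy as np
a=cv2.imread('pics/scene0.png')[190:310,250:390];b=cv2.imread('pics/side0.png')[195:290,255:365];w=cv2.imread('pics/wrist0.png')[220:350,140:370]
cv2.imwrite('pics/a.png',cv2.resize(a,None,fx=5,fy=5,interpolation=2));cv2.imwrite('pics/b.png',cv2.resize(b,None,fx=6,fy=6,interpolation=2));cv2.imwrite('pics/w.png',cv2.resize(w,None,fx=3.4,fy=3.4,interpolation=2))
E
```

```text
(no output)
```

View pics/a.png

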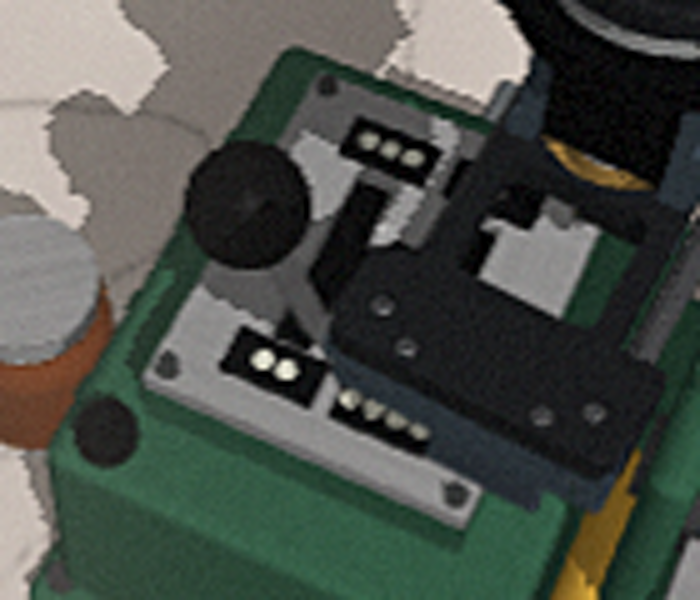

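View pics/b.png

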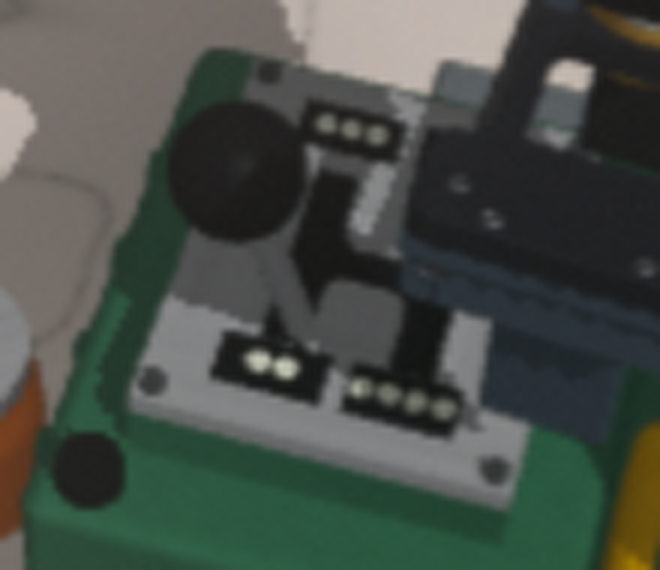

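View pics/w.png

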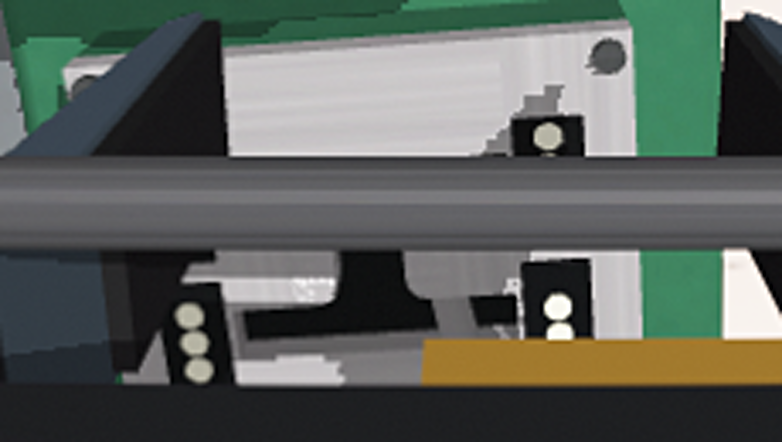

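```bash
python3 - <<'E'
from h import *
S={'two':(275,364),'three':(391,149),'four':(383,415),'c1':(328,86),'c2':(168,365),'c3':(457,495)}
D={'two':(272,363),'three':(350,130),'four':(403,398),'c1':(269,72),'c2':(152,380),'c3':(495,470)}
L={'two':(48,-20),'three':(-48,-20),'four':(48,20)}
for n,K,f,o in [('scene',S,5,(250,190)),('side',D,6,(255,195))]:
    W={}
    for k,v in K.items():
        W[k]=atz(n,(v[0]/f+o[0],v[1]/f+o[1]),158)[:2]; print(n,k,W[k].round(1))
    A=np.array([L[k] for k in L],float);B=np.array([W[k] for k in L])
    a=A-A.mean(0);b=B-B.mean(0)
    th=np.arctan2((a[:,0]*b[:,1]-a[:,1]*b[:,0]).sum(),(a*b).sum())
    R=np.array([[np.cos(th),-np.sin(th)],[np.sin(th),np.cos(th)]]);t=B.mean(0)-R@A.mean(0)
    print('gate',t,np.degrees(th),'res',(B-A@R.T-t).round(1).tolist())
    u={'scene':(248/5+250,204/5+190),'side':(235/6+255,170/6+195)}[n]
    k=atz(n,u,228); print('knob',k, 'local',R.T@(k[:2]-t))
E
```

```text
scene two [596.6 -82.4]
scene three [500.8 -89.3]
scene four [594.9 -42.7]
scene c1 [ 488.  -121.9]
scene c2 [ 615.1 -112.8]
scene c3 [607.9  -9.1]
gate [547.68538233 -65.87642059] 3.798814750082777 res [[-0.3, 0.3], [-0.3, -0.3], [0.6, 0.0]]
knob [ 585.43945244 -100.24209862  228.        ] local [ 35.39428016 -36.7915013 ]
side two [595.6 -84.1]
side three [500.7 -91.4]
side four [593.  -43.9]
side c1 [ 487.1 -123.9]
side c2 [ 614.6 -115.1]
side c3 [607.1 -11.5]
gate [546.63769077 -67.73803229] 4.445816600025547 res [[-0.5, -0.1], [0.4, -0.0], [0.1, 0.1]]
knob [ 584.47909953 -102.50777617  228.        ] local [ 35.03232538 -37.59845057]
```

Call:
drive_tool:
  motion:
    - [[0,0,0.027],[0,0,0]]
    - [[0,0,0.027],[0,0,0]]
    - [[0,0,0.026],[0,0,0.07]]
    - [[0.015,-0.025,0],[0,0,0]]
    - [[0.015,-0.025,0],[0,0,0]]
    - [[0.014,-0.024,0],[0,0,0]]
    - [[0.014,-0.024,0],[0,0,0]]
    - [[0,0,0],[0,0,0]]
    - [[0,0,0],[0,0,0]]
    - [[0,0,0],[0,0,0]]
  claw: 0
  force: 20

```text
time_s: 0.98
ee_pos: [632.6, -97.6, 293.4]
ee_rot: [-180.0, 0.1, 4.0]
force: [-0.4, 0.6, -0.7]
gripper_width: 27.3
```

```bash
python3 - <<'E'
from h import *
s=env.state();print(s['ee_pos'],s['ee_rot'],s['gripper_width'],s['time_s'])
i=[env.grab_frame(n) for n in ['side','wrist']]
cv2.imwrite('pics/s1.png',cv2.resize(i[0][120:320,220:420],None,fx=3,fy=3)[:,:,::-1]);cv2.imwrite('pics/w1.png',i[1][:,:,::-1])
E
```

```text
[632.61468704 -97.63461854 293.44088366] [-1.79950430e+02  6.93611725e-02  4.00189672e+00] 27.26210628659492 0.9833
```

View pics/s1.png

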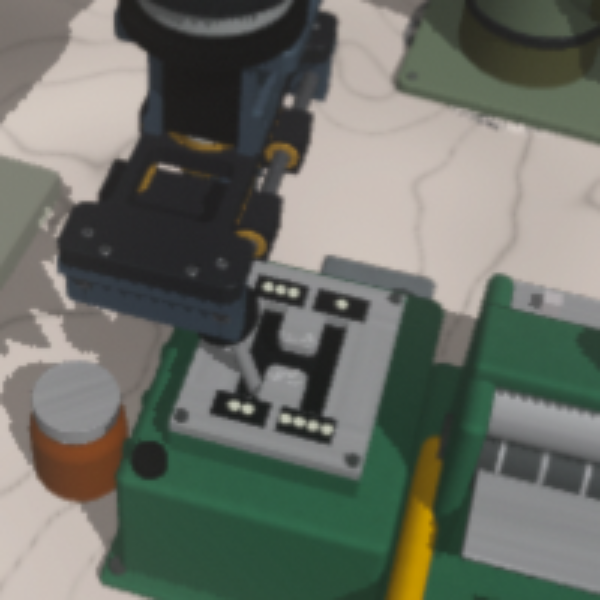

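View pics/w1.png

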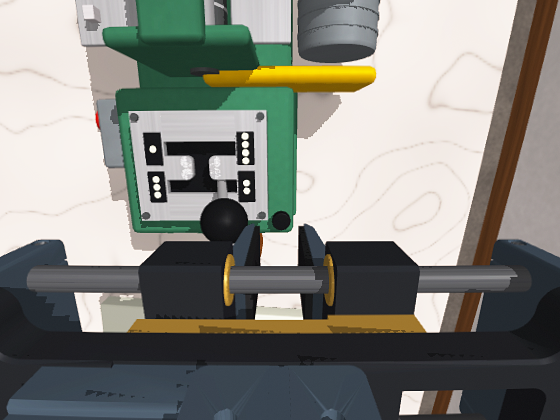

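```bash
python3 - <<'E'
from h import *
L={'two':(48,-20),'three':(-48,-20),'four':(48,20),'one':(-48,20)}
K={'two':(247,185),'three':(157,187),'four':(246,149),'one':(153,149.5)}
W={k:atz('wrist',v,158)[:2] for k,v in K.items()}
A=np.array([L[k] for k in L],float);B=np.array([W[k] for k in L])
a=A-A.mean(0);b=B-B.mean(0)
th=np.arctan2((a[:,0]*b[:,1]-a[:,1]*b[:,0]).sum(),(a*b).sum())
R=np.array([[np.cos(th),-np.sin(th)],[np.sin(th),np.cos(th)]]);t=B.mean(0)-R@A.mean(0)
print('gate',t,np.degrees(th),'res',(B-A@R.T-t).round(1).tolist())
k=atz('wrist',(224,221),228);print(k,R.T@(k[:2]-t))
E
```

```text
gate [548.8550471  -67.67477768] 4.656649939761014 res [[0.0, 1.3], [-0.5, 0.1], [0.6, -1.1], [-0.1, -0.3]]
[ 587.02369874 -101.65350445  228.        ] [ 35.2841171  -36.96526643]
```

Call:
drive_tool:
  motion:
    - [[0,0,0],[0,0,0]]
    - [[0,0,0],[0,0,0]]
    - [[0,0,-0.017],[0,0,0]]
    - [[0,0,-0.018],[0,0,0]]
    - [[0,0,-0.018],[0,0,0]]
    - [[0,0,-0.017],[0,0,0]]
    - [[0,0,-0.017],[0,0,0]]
    - [[0,0,0],[0,0,0]]
    - [[0,0,0],[0,0,0]]
    - [[0,0,0],[0,0,0]]

```text
time_s: 1.92
ee_pos: [633.6, -97.8, 208.3]
ee_rot: [180.0, -0.1, 4.0]
force: [0.7, -0.9, 1.2]
gripper_width: 0.6
```

Call:
drive_tool:
  motion:
    - [[-0.006,-0.0004,0],[0,0,0.005]]
    - [[-0.006,-0.0005,0],[0,0,0]]
    - [[-0.006,-0.0004,0],[0,0,0]]
    - [[-0.006,-0.0005,0],[0,0,0]]
    - [[-0.006,-0.0004,0],[0,0,0]]
    - [[-0.005,-0.0004,0],[0,0,0]]
    - [[-0.005,-0.0004,0],[0,0,0]]
    - [[-0.004,-0.0003,0],[0,0,0]]
    - [[0,0,0],[0,0,0]]
    - [[0,0,0],[0,0,0]]

```text
time_s: 2.75
ee_pos: [592.5, -101.7, 210.6]
ee_rot: [179.9, -0.7, 4.3]
force: [5.4, 0.1, 6.3]
gripper_width: 0.9
```

```bash
python3 - <<'E'
from h import *
s=env.state();print(s['ee_pos'],s['force'],s['gripper_width'],s['time_s'])
i=[env.grab_frame(n) for n in ['side','wrist']]
a=cv2.resize(i[0][170:300,240:370],(600,600),interpolation=2);cv2.imwrite('pics/s2.png',a[:,:,::-1]);cv2.imwrite('pics/w2.png',i[1][:,:,::-1])
E
```

```text
[ 592.5101654  -101.74417195  210.64846808] [5.42113042 0.09964335 6.25179042] 0.9473109111068089 2.75
```

View pics/s2.png

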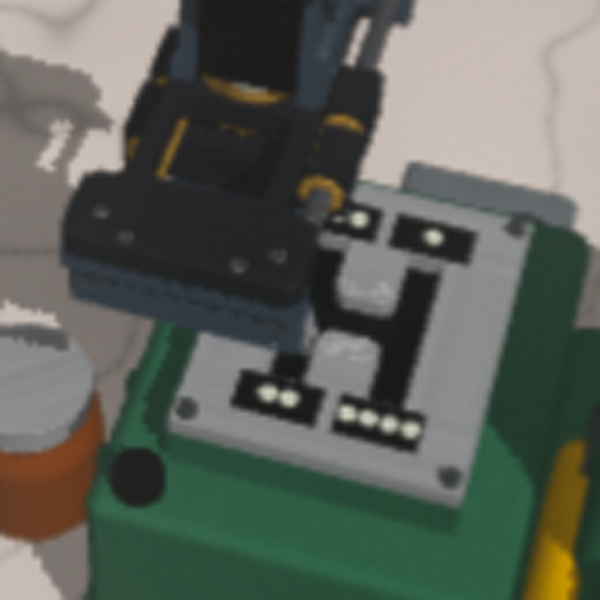

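View pics/w2.png

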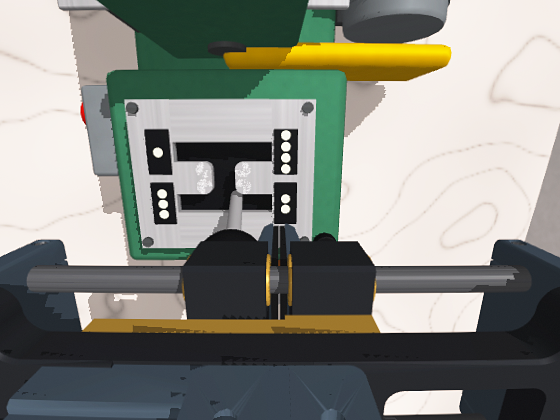

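Call:
drive_tool:
  motion:
    - [[-0.003,-0.0002,0],[0,0,0]]
    - [[-0.003,-0.0002,-0.001],[0,0,0]]
    - [[-0.002,-0.0002,-0.001],[0,0,0]]
    - [[0,0,0],[0,0,0]]
    - [[0,0,0],[0,0,0]]
    - [[0,0,0],[0,0,0]]
    - [[0,0,0],[0,0,0]]
    - [[0,0,0],[0,0,0]]
    - [[0,0,0],[0,0,0]]
    - [[0,0,0],[0,0,0]]

```text
time_s: 3.68
ee_pos: [584.3, -102.3, 208.1]
ee_rot: [179.9, -0.6, 4.3]
force: [6.9, -0.6, 6.0]
gripper_width: 0.4
```

```bash
python3 - <<'E'
from h import *
s=env.state();print(s['ee_pos'],s['force'],s['gripper_width'],s['time_s'])
i=[env.grab_frame(n) for n in ['wrist']]
cv2.imwrite('pics/w3.png',cv2.resize(i[0][90:290,110:360],None,fx=3,fy=3,interpolation=2)[:,:,::-1])
E
```

```text
[ 584.28269419 -102.28449475  208.14728033] [ 6.86155176 -0.63161612  6.00190341] 0.4116532180267336 3.6833
```

View pics/w3.png

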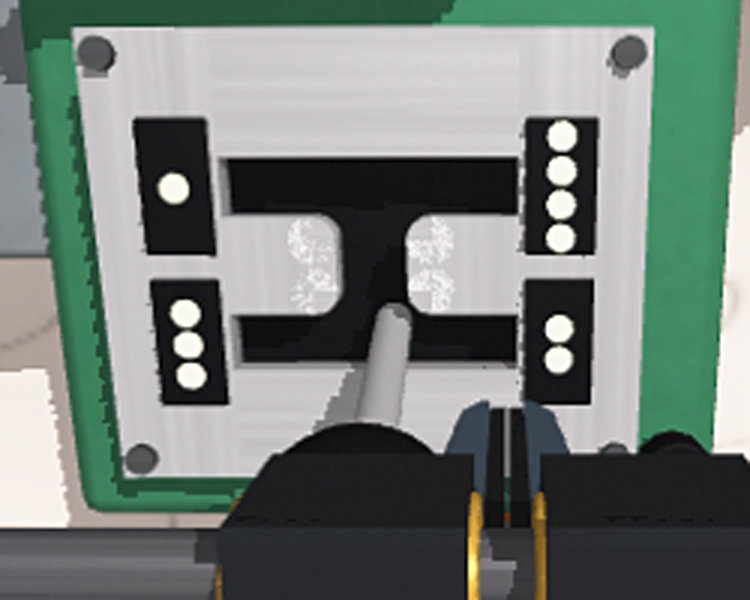

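```bash
cat >> h.py <<'E'
def gate(K,n='wrist'):
    L={'two':(48,-20),'three':(-48,-20),'four':(48,20),'one':(-48,20)}
    W={k:atz(n,v,158)[:2] for k,v in K.items()}
    A=np.array([L[k] for k in K],float);B=np.array([W[k] for k in K])
    a=A-A.mean(0);b=B-B.mean(0)
    th=np.arctan2((a[:,0]*b[:,1]-a[:,1]*b[:,0]).sum(),(a*b).sum())
    R=np.array([[np.cos(th),-np.sin(th)],[np.sin(th),np.cos(th)]]);t=B.mean(0)-R@A.mean(0)
    print('gate',t,np.degrees(th),'res',(B-A@R.T-t).round(1).tolist());return R,t
def lev(R,t,sh,se,r):
    d=np.array([np.sin(sh),np.sin(se)*np.cos(sh),np.cos(sh)*np.cos(se)])*r
    return np.r_[t+R@d[:2],52+d[2]]
E
python3 - <<'E'
from h import *
c=lambda u,v:(110+u/3,90+v/3)
R,t=gate({'one':c(173,188),'four':c(562,187),'two':c(559,344),'three':c(188,345)})
for sh in [-.04,0,.04,.08]:
    print(sh,[(proj('wrist',lev(R,t,sh,-.2,r))-[110,90]).round(1)*3 for r in (106,115,135,160,185)])
E
```

```text
gate [548.49514954 -67.99562309] 4.279568440105993 res [[-0.3, 0.1], [0.3, 0.1], [0.2, -0.1], [-0.2, -0.1]]
-0.04 [array([358.5, 345.9]), array([352.2, 361.5]), array([336. , 400.2]), array([311.7, 459.3]), array([280.5, 534.9])]
0 [array([374.7, 345.9]), array([370.2, 361.5]), array([359.4, 400.2]), array([342.6, 459.6]), array([321. , 535.2])]
0.04 [array([390.9, 345.9]), array([388.5, 361.2]), array([382.5, 399.9]), array([373.5, 459. ]), array([361.8, 534.6])]
0.08 [array([407.1, 345.3]), array([406.8, 360.9]), array([405.9, 399.3]), array([404.4, 458.1]), array([402.6, 533.1])]
```

Call:
drive_tool:
  motion:
    - [[-0.003,-0.0002,0],[0,0,0]]
    - [[-0.003,-0.0002,0],[0,0,0]]
    - [[-0.001,-0.0001,0],[0,0,0]]
    - [[0,0,0],[0,0,0]]
    - [[0,0,0],[0,0,0]]
    - [[0,0,0],[0,0,0]]
    - [[0,0,0],[0,0,0]]
    - [[0,0,0],[0,0,0]]
    - [[0,0,0],[0,0,0]]
    - [[0,0,0],[0,0,0]]

```text
time_s: 4.57
ee_pos: [577.1, -102.8, 208.0]
ee_rot: [179.9, -0.6, 4.3]
force: [5.9, 0.0, 5.9]
gripper_width: 0.4
```

```bash
python3 - <<'E'
from h import *
s=env.state();print(s['ee_pos'],s['force'],s['gripper_width'],s['time_s'])
i=[env.grab_frame(n) for n in ['wrist']]
cv2.imwrite('pics/w4.png',cv2.resize(i[0][90:290,110:360],None,fx=3,fy=3,interpolation=2)[:,:,::-1])
R=np.array([[.9972,-.0746],[.0746,.9972]]);t=[548.5,-68]
for sh in [-.04,0,.04,.08]:
    print(sh,[(proj('wrist',lev(R,t,sh,-.2,r))-[110,90]).round(1)*3 for r in (106,135)])
E
```

```text
[ 577.10672848 -102.76331586  207.98971164] [5.91440694 0.04656731 5.90751049] 0.3960824155704971 4.5667
-0.04 [array([386.1, 346.2]), array([367.2, 400.5])]
0 [array([402.3, 346.5]), array([390.3, 400.8])]
0.04 [array([418.5, 346.2]), array([413.7, 400.5])]
0.08 [array([434.7, 345.6]), array([436.8, 399.6])]
```

View pics/w4.png

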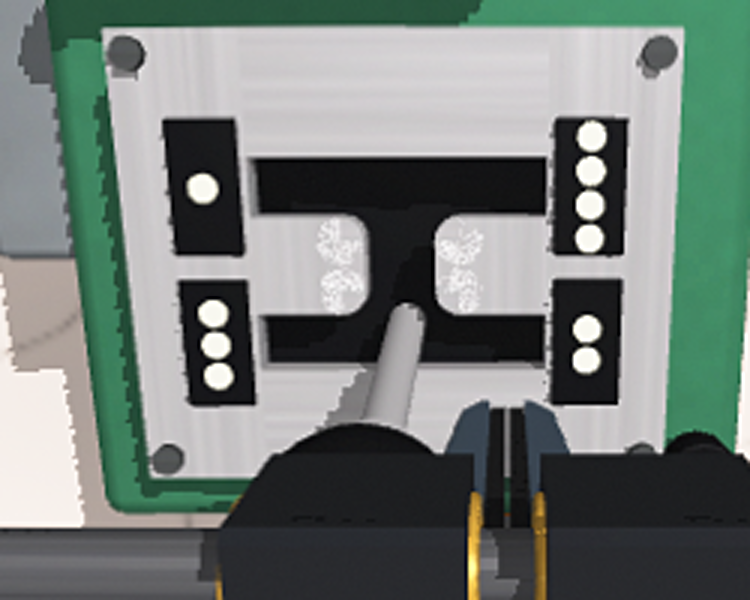

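Call:
drive_tool:
  motion:
    - [[0.009,0.0005,0],[0,0,0]]
    - [[0.009,0.0005,0],[0,0,0]]
    - [[0.0015,-0.018,0],[0,0,0]]
    - [[0.0015,-0.018,0],[0,0,0]]
    - [[0.0015,-0.018,0],[0,0,0]]
    - [[-0.015,-0.001,0],[0,0,0]]
    - [[-0.015,-0.001,0],[0,0,0]]
    - [[-0.014,-0.001,0],[0,0,0]]
    - [[0,0,0],[0,0,0]]
    - [[0,0,0],[0,0,0]]

```text
time_s: 5.45
ee_pos: [552.4, -158.4, 204.8]
ee_rot: [-180.0, 0.0, 4.3]
force: [0.4, 0.6, -0.1]
gripper_width: 0.3
```

```bash
python3 - <<'E'
from h import *
s=env.state();print(s['ee_pos'],s['force'],s['gripper_width'],s['time_s'])
R=np.array([[.9972,-.0746],[.0746,.9972]]);print(R.T@(s['ee_pos'][:2]-[548.5,-68]))
i=[env.grab_frame(n) for n in ['side','wrist']]
a=cv2.resize(i[0][150:300,220:370],(600,600),interpolation=2);cv2.imwrite('pics/s5.png',a[:,:,::-1]);cv2.imwrite('pics/w5.png',i[1][:,:,::-1])
E
```

```text
[ 552.35981533 -158.4320653   204.80231394] [ 0.41921982  0.61607934 -0.11793349] 0.3367772213536539 5.45
[ -2.89722422 -90.46679774]
```

View pics/s5.png

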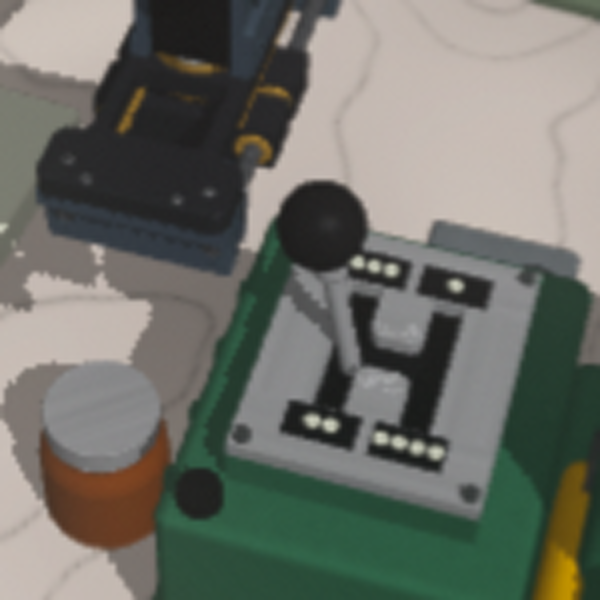

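View pics/w5.png

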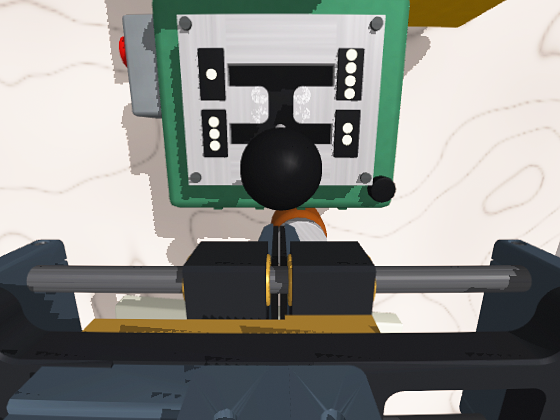

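```bash
python3 - <<'E'
from h import *
R,t=gate({'one':(211,74.5),'four':(350.5,74.5),'two':(347.5,134.5),'three':(214.5,134.5)})
k=atz('wrist',(281,168.5),233);print(k,R.T@(k[:2]-t))
for sh in (-.04,0,.04):print(proj('wrist',lev(R,t,sh,-.2,185)))
E
```

```text
gate [548.78666289 -68.14268609] 4.357950732234967 res [[-0.3, 0.2], [0.1, 0.2], [0.3, -0.2], [-0.0, -0.2]]
[ 551.04456404 -103.66606347  233.        ] [ -0.44795147 -35.59224351]
[266.74456092 170.88219045]
[281.92216595 170.96524304]
[297.09317638 170.85492645]
```

Call:
drive_tool:
  motion:
    - [[0.002,0.007,0],[0,0,0]]
    - [[-0.0005,0.0075,0],[0,0,0]]
    - [[-0.0005,0.0075,0],[0,0,0]]
    - [[-0.0005,0.0075,0],[0,0,0]]
    - [[-0.0006,0.0075,0],[0,0,0]]
    - [[-0.0006,0.0075,0],[0,0,0]]
    - [[-0.0006,0.0075,0],[0,0,0]]
    - [[-0.0006,0.0075,0],[0,0,0]]
    - [[0,0,0],[0,0,0]]
    - [[0,0,0],[0,0,0]]

```text
time_s: 6.38
ee_pos: [551.4, -99.4, 206.3]
ee_rot: [179.8, -0.1, 4.4]
force: [-0.1, -4.4, 3.5]
gripper_width: 0.5
```

```bash
python3 - <<'E'
from h import *
s=env.state();print(s['ee_pos'],s['force'],s['gripper_width'],s['time_s'])
R=np.array([[.9972,-.0746],[.0746,.9972]]);print(R.T@(s['ee_pos'][:2]-[548.6,-68]))
i=[env.grab_frame(n) for n in ['side','wrist']]
a=cv2.resize(i[0][150:300,220:370],(600,600),interpolation=2);cv2.imwrite('pics/s6.png',a[:,:,::-1]);cv2.imwrite('pics/w6.png',i[1][:,:,::-1])
E
```

```text
[551.4064354  -99.38615363 206.25692296] [-0.09994753 -4.35013142  3.50145125] 0.45384521104352665 6.3833
[  0.45717032 -31.50763248]
```

View pics/s6.png

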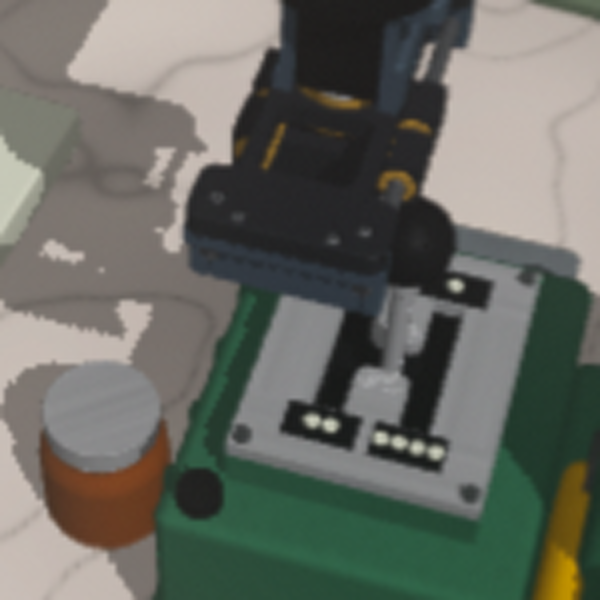

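View pics/w6.png

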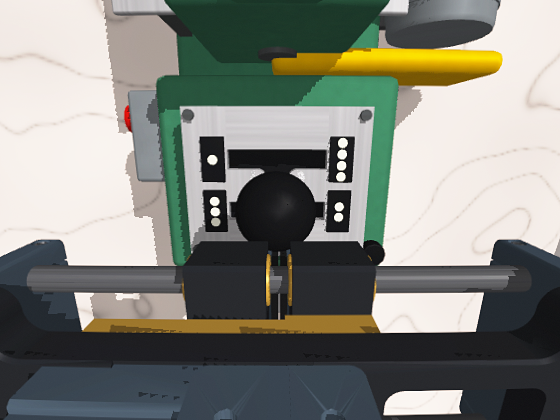

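Call:
drive_tool:
  motion:
    - [[-0.0004,0.006,0],[0,0,0]]
    - [[-0.0004,0.006,0],[0,0,0]]
    - [[-0.0005,0.006,0],[0,0,0]]
    - [[-0.0005,0.006,0],[0,0,0]]
    - [[-0.0004,0.005,0],[0,0,0]]
    - [[-0.0003,0.004,0],[0,0,0]]
    - [[0,0,0],[0,0,0]]
    - [[0,0,0],[0,0,0]]
    - [[0,0,0],[0,0,0]]
    - [[0,0,0],[0,0,0]]

```text
time_s: 7.32
ee_pos: [548.3, -66.0, 205.0]
ee_rot: [180.0, -0.0, 4.3]
force: [-0.4, -3.9, 2.7]
gripper_width: 0.3
```

```bash
python3 - <<'E'
from h import *
s=env.state();print(s['ee_pos'],s['force'],s['gripper_width'],s['time_s'])
R=np.array([[.9972,-.0746],[.0746,.9972]]);t=np.array([548.6,-68]);print(R.T@(s['ee_pos'][:2]-t))
for a in [(0,.15),(0,.2),(.04,.2),(-.04,.2)]: print(a,proj('wrist',lev(R,t,*a,185)))
i=[env.grab_frame(n) for n in ['side','wrist']]
a=cv2.resize(i[0][150:300,220:370],(600,600),interpolation=2);cv2.imwrite('pics/s7.png',a[:,:,::-1]);cv2.imwrite('pics/w7.png',i[1][:,:,::-1])
E
```

```text
[548.25676435 -66.04873784 205.02008297] [-0.37289759 -3.8947713   2.72744861] 0.2810696389567331 7.3167
[-0.19671044  1.97140401]
(0, 0.15) [277.6220966  226.31017471]
(0, 0.2) [277.62025034 208.11286127]
(0.04, 0.2) [292.29021219 208.0992786 ]
(-0.04, 0.2) [262.95341366 208.09266336]
```

View pics/s7.png

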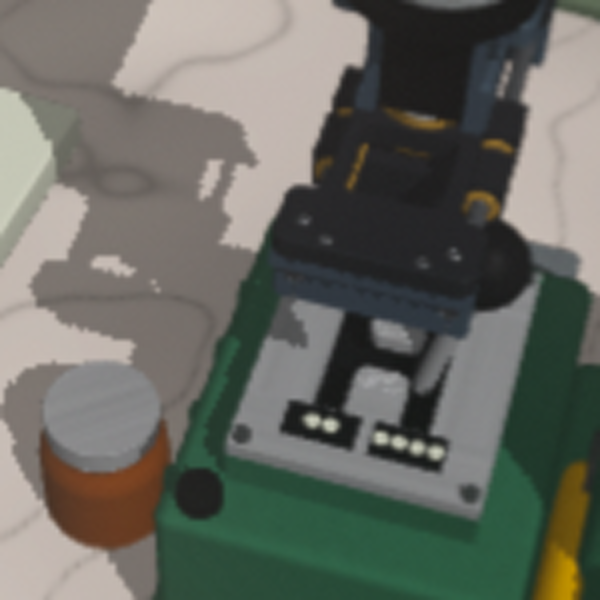

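View pics/w7.png

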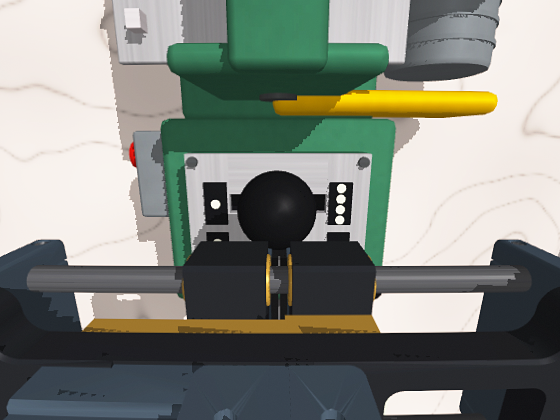

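Call:
drive_tool:
  motion:
    - [[0.001,-0.012,0],[0,0,0]]
    - [[0.016,0.0012,0],[0,0,0]]
    - [[0.016,0.0012,0],[0,0,0]]
    - [[0.016,0.0012,0],[0,0,0]]
    - [[-0.001,0.015,0],[0,0,0]]
    - [[-0.001,0.015,0],[0,0,0]]
    - [[-0.001,0.016,0],[0,0,0]]
    - [[0,0,0],[0,0,0]]
    - [[0,0,0],[0,0,0]]
    - [[0,0,0],[0,0,0]]

```text
time_s: 8.25
ee_pos: [593.5, -28.1, 205.0]
ee_rot: [-180.0, 0.0, 4.3]
force: [-0.1, 0.2, 0.3]
gripper_width: 0.2
```

```bash
python3 - <<'E'
from h import *
s=env.state();print(s['ee_pos'],s['force'],s['gripper_width'],s['time_s'])
R=np.array([[.9972,-.0746],[.0746,.9972]]);t=np.array([548.6,-68]);print(R.T@(s['ee_pos'][:2]-t))
i=[env.grab_frame(n) for n in ['side','wrist']]
a=cv2.resize(i[0][150:300,220:370],(600,600),interpolation=2);cv2.imwrite('pics/s8.png',a[:,:,::-1]);cv2.imwrite('pics/w8.png',i[1][:,:,::-1])
E
```

```text
[593.49608483 -28.06335881 204.95193109] [-0.09905105  0.16331914  0.27098866] 0.1919362652074173 8.25
[47.74964922 36.47557067]
```

View pics/s8.png

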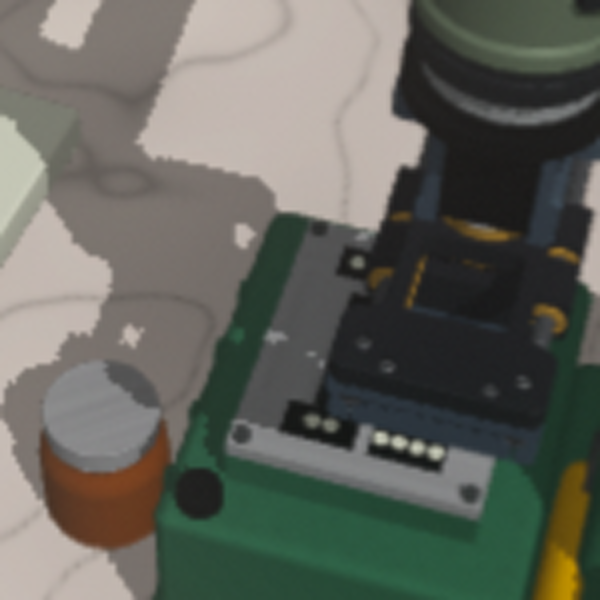

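View pics/w8.png

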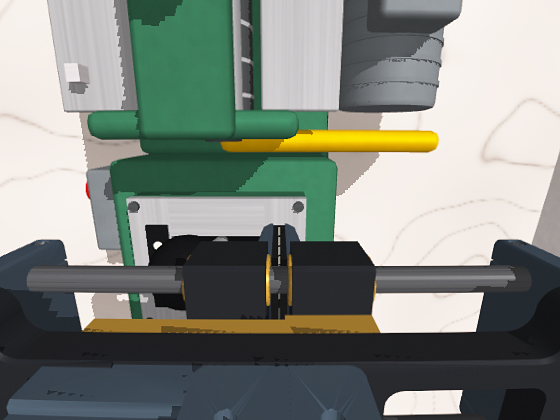

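Call:
drive_tool:
  motion:
    - [[-0.007,-0.0005,0],[0,0,0]]
    - [[-0.007,-0.0005,0],[0,0,0]]
    - [[-0.007,-0.0006,0],[0,0,0]]
    - [[-0.007,-0.0005,0],[0,0,0]]
    - [[-0.007,-0.0005,0],[0,0,0]]
    - [[-0.007,-0.0005,0],[0,0,0]]
    - [[-0.007,-0.0006,0],[0,0,0]]
    - [[-0.007,-0.0005,0],[0,0,0]]
    - [[-0.006,-0.0005,0],[0,0,0]]
    - [[0,0,0],[0,0,0]]

```text
time_s: 9.18
ee_pos: [532.3, -33.2, 205.2]
ee_rot: [180.0, -0.2, 4.3]
force: [4.5, -0.2, -3.2]
gripper_width: 0.4
```

Call:
drive_tool:
  motion:
    - [[-0.002,-0.0002,0],[0,0,0]]
    - [[-0.002,-0.0001,0],[0,0,0]]
    - [[-0.002,-0.0002,0],[0,0,0]]
    - [[-0.002,-0.0001,0],[0,0,0]]
    - [[0,0,0],[0,0,0]]
    - [[0,0,0],[0,0,0]]
    - [[0,0,0],[0,0,0]]
    - [[0,0,0],[0,0,0]]
    - [[0,0,0],[0,0,0]]
    - [[0,0,0],[0,0,0]]

```text
time_s: 10.02
ee_pos: [525.2, -33.7, 205.0]
ee_rot: [180.0, -0.2, 4.3]
force: [5.6, -0.2, -2.9]
gripper_width: 0.8
```

```bash
python3 - <<'E'
from h import *
s=env.state();print(s['ee_pos'],s['force'],s['gripper_width'],s['time_s'])
R=np.array([[.9972,-.0746],[.0746,.9972]]);t=np.array([548.6,-68]);print(R.T@(s['ee_pos'][:2]-t))
i=[env.grab_frame(n) for n in ['side','wrist']]
a=cv2.resize(i[0][150:300,220:370],(600,600),interpolation=2);cv2.imwrite('pics/s9.png',a[:,:,::-1]);cv2.imwrite('pics/w9.png',i[1][:,:,::-1])
E
```

```text
[525.17718868 -33.70610608 205.04095079] [ 5.60131839 -0.2476903  -2.93525218] 0.8144683212252378 10.0167
[-20.79890296  35.94521274]
```

View pics/w9.png

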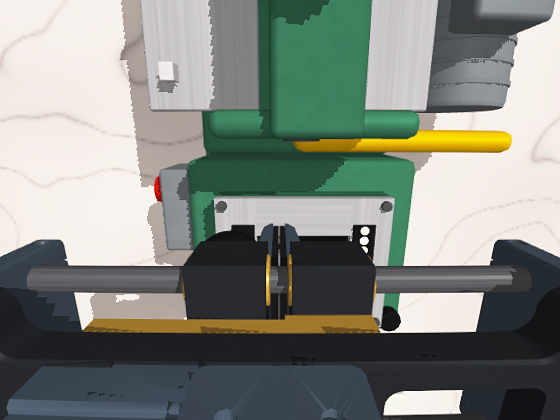

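Call:
drive_tool:
  motion:
    - [[-0.002,-0.0001,0],[0,0,0]]
    - [[-0.002,-0.0002,0],[0,0,0]]
    - [[-0.002,-0.0001,0],[0,0,0]]
    - [[0,0,0],[0,0,0]]
    - [[0,0,0],[0,0,0]]
    - [[0,0,0],[0,0,0]]
    - [[0,0,0],[0,0,0]]
    - [[0,0,0],[0,0,0]]
    - [[0,0,0],[0,0,0]]
    - [[0,0,0],[0,0,0]]

```text
time_s: 10.95
ee_pos: [520.5, -34.1, 205.0]
ee_rot: [180.0, -0.3, 4.3]
force: [8.6, -0.1, -5.4]
gripper_width: 0.3
```

Call:
drive_tool:
  motion:
    - [[-0.002,-0.0001,0],[0,0,0]]
    - [[-0.002,-0.0002,0],[0,0,0]]
    - [[0,0,0],[0,0,0]]
    - [[0,0,0],[0,0,0]]
    - [[0,0,0],[0,0,0]]
    - [[0,0,0],[0,0,0]]
    - [[0,0,0],[0,0,0]]
    - [[0,0,0],[0,0,0]]
    - [[0,0,0],[0,0,0]]
    - [[0,0,0],[0,0,0]]

```text
time_s: 11.78
ee_pos: [519.6, -34.3, 205.2]
ee_rot: [180.0, -0.7, 4.3]
force: [15.9, 0.8, -9.4]
gripper_width: 0.4
```

Force has risen to 16 N with little motion, so the lever is against its stop. I'll back off to the rear and lift clear.

Call:
drive_tool:
  motion:
    - [[0.005,0.0004,0],[0,0,0]]
    - [[0.01,0.0008,0],[0,0,0]]
    - [[0.015,0.001,0],[0,0,0]]
    - [[0.01,0.001,0.02],[0,0,0]]
    - [[0,0,0.04],[0,0,0]]
    - [[0,0,0.04],[0,0,0]]
    - [[0.02,-0.035,0],[0,0,0]]
    - [[0.02,-0.035,0],[0,0,0]]
    - [[0.01,-0.035,0],[0,0,0]]
    - [[0,0,0],[0,0,0]]

```text
time_s: 12.62
ee_pos: [605.0, -141.8, 303.8]
ee_rot: [179.8, 0.1, 4.0]
force: [-0.2, 1.5, -0.7]
gripper_width: 0.1
```

```bash
python3 - <<'E'
from h import *
s=env.state();print(s['ee_pos'],s['force'],s['gripper_width'],s['time_s'])
i=[env.grab_frame(n) for n in ['side','wrist','scene']]
a=cv2.resize(i[0][150:300,220:370],(600,600),interpolation=2);cv2.imwrite('pics/s10.png',a[:,:,::-1]);cv2.imwrite('pics/w10.png',i[1][:,:,::-1]);cv2.imwrite('pics/c10.png',i[2][:,:,::-1])
E
```

```text
[ 604.9555719  -141.8049461   303.78736342] [-0.16239947  1.47592354 -0.69143424] 0.10521762745882253 12.6167
```

View pics/s10.png

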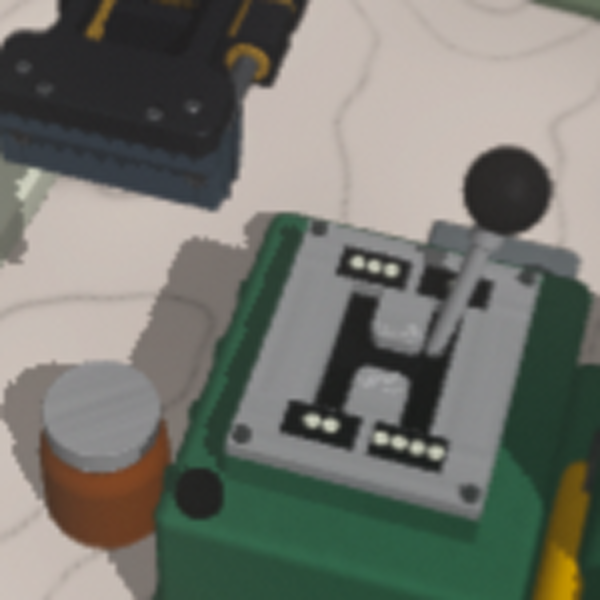

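View pics/w10.png

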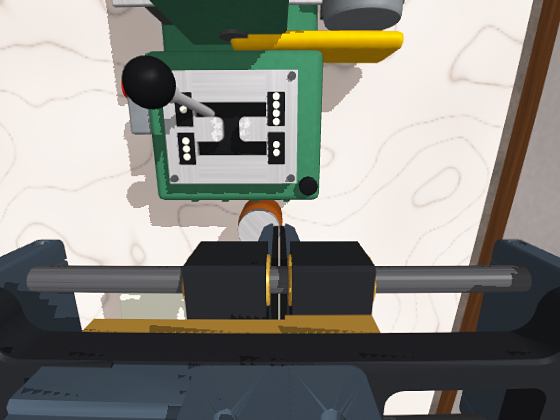

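View pics/c10.png

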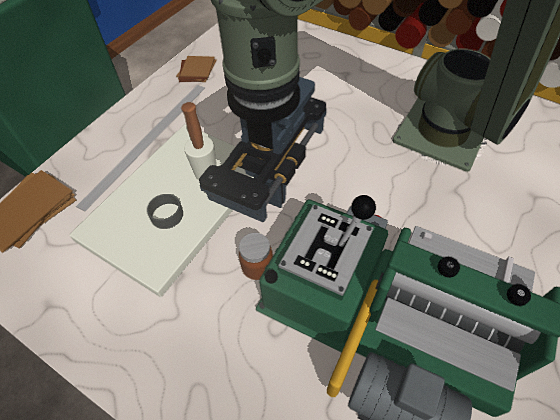

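```bash
python3 - <<'E'
from h import *
from scipy.optimize import least_squares
K={'four':(276.5,109),'three':(186.5,149),'two':(276.5,148.5)}
R,t=gate(K)
k1=np.array([149,82]);k2=np.array([220+507/4,150+190/4])
R2,t2=gate({'two':(220+320/4,150+422/4),'three':(220+375/4,150+266/4),'four':(220+409/4,150+445/4)},'side')
for n,u,RR,tt in (('wrist',k1,R,t),('side',k2,R2,t2)):
    print(n,least_squares(lambda a:proj(n,lev(RR,tt,a[0],a[1],185))-u,[-.25,.2]).x)
E
```

```text
gate [547.99061837 -65.38291081] 4.41599333652568 res [[0.2, 0.1], [-0.3, -0.1], [0.1, -0.0]]
gate [546.44821123 -67.55857255] 3.985192694827538 res [[0.1, -0.5], [0.1, 0.0], [-0.1, 0.4]]
wrist [-0.29236449  0.20881772]
side [-0.28669369  0.19928098]
```

```bash
python3 -c "
from workcell import env
print(env.job_done())"
```

```text
the job is handed in; nothing more can be done
None
```

The lever is home in the one-pip slot, which is the left front one, and I've handed the job in. No verdict was reported.

**What I did:** With the fingers shut, I pushed the knob from the two-pip slot forward to the cross slot and across to the left. I then pushed it forward until it met its stop, where the force rose to about 16 N with almost no further movement. After that I backed off and lifted clear.

**Last checks:**

| Camera | shift (needs below -0.245) | select (needs above 0.13) |
|---|---|---|
| Wrist | -0.292 | 0.209 |
| Side | -0.287 | 0.199 |

- **Position:** the two cameras agree on the lever angles to about 0.01 rad. They differ by about 2 mm on where the gate is, which is within the calibration.
- **Loose things:** the maul, oil jar and die look unmoved in the scene picture; I checked this by eye and did not measure it.
- **Robot:** the tool stands clear at about 304 mm height, with only about 1.5 N of residual force showing. The clock was at about 12.6 s of the 61 s allowed.

No check failed.

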